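Drive the spent cartridge out of the column holder

TASK

Take the long drift rod out of its rack, put it into the upper mouth of the tilted steel column and push the spent cartridge down through the bore until it drops out of the lower end into the catch tray. Push the rod fully home, until its collar sits on the upper mouth, and leave it standing there. Leave the cartridge lying in the tray, the short ball-handled tamper in the rack, and everything else on the bench where it stands.

Things in the scene. Friction and masses are not known exactly. Their poses are not given: they have to be found in the camera images.
- column: Fixed steel tube, 48 mm across, 90 mm long, with a 35 mm through bore. Origin: centre of the upper mouth, 178 mm above the bench. z runs up the bore axis, out of the upper mouth, leaning 30 degrees from vertical towards the robot's side; pushing goes along -z. y is level; x points forward and up. Side plates reach 145 mm above the bench; nothing else is within 25 mm of the upper mouth.
- lower_mouth (a point): Centre of the bore's lower mouth, 90 mm down the axis, 100 mm above the bench, over the catch tray. The round nose of a sprung latch finger (on the column's +x side) hangs over its edge and holds the cartridge in. It gives way by itself when the cartridge is pushed with about 5 to 15 N, and drags on it until the tail is about 10 mm out.
- cartridge_centre (a point): Centre of the spent cartridge, a white plastic cylinder with two steel bands, 32 mm in diameter, 64 mm long, about 90 g, its z axis lengthwise. It starts inside the bore, its lower end 3 mm out of the lower mouth, its upper end (tail) 29 mm below the upper mouth.
- cartridge_tail (a point): Centre of the cartridge's upper end face, which the rod pushes.
- tray_floor (a point): Centre of the inner floor of the open steel catch tray fixed to the stand in front of and under the lower mouth: inside 192 mm along its x by 162 mm along its y, walls 30 mm high, floor 5 mm above the bench. Axes x, y level, z up; x away from the stand.
- rod_grip (a point): Drift rod: the middle of its dark steel cylindrical handle (30 mm across, 46 mm high), where it is gripped. z axis along the rod, from nose to handle. The handle stands on a steel collar, its upper face 23 mm below this point, on which fingertips can bear when pushing. About 220 g, balanced 5 mm above the collar's underside. It hangs upright in a 26 mm rack hole by its collar: lift it over 110 mm to free it.
- rod_collar (a point): Centre of the underside of the drift rod's collar, 31 mm below the middle of the handle and 135 mm above the bench in the rack. The collar is 44 mm across, 8 mm thick: it cannot enter the bore.
- rod_nose (a point): Centre of the bevelled nose of the drift rod's round aluminium shank (20 mm across), 108 mm below the collar's underside. With the collar on the column's upper mouth it stands 18 mm out of the lower mouth.
- rack: Fixed rack: aluminium plate 90 by 210 mm, top 135 mm above the bench, on four posts over a base. Origin under its centre on the bench; the two holes lie at y = +60 and -60 mm in its frame; either may hold the drift rod.
- tamper: Short tamper in the other hole of the rack: the same collar but a black ball (38 mm) for a handle and a shank only 45 mm long. Not to be used. Origin: centre of its collar's underside.
- vial: Bystander: clear jar with black cap, 44 mm in diameter, 75 mm high. Origin at the centre of its foot.
- flask: Bystander: conical glass flask 68 mm wide, 100 mm high. Origin at the centre of its foot.
- amber: Bystander: amber bottle 90 mm in diameter, 170 mm high. Origin at the centre of its foot.
- onion: Bystander: half an onion, 84 mm wide, 40 mm high. Origin at the centre of its foot.
Things that resemble listed ones, but are neither listed nor needed, are in the scene too. What is shaped like the part that bears rod_grip but pink or purple is not meant.

How it is judged (in metres and radians):
On the way, in this order (a step that is already met when the one before it is completed fails the run):
1. the drift rod's nose is at least 10 mm inside the upper mouth while the cartridge still sits in the bore (z of rod_nose in the frame of column between -0.13 and -0.01 m and x of rod_nose in the frame of column between -0.016 and 0.016 m and y of rod_nose in the frame of column between -0.016 and 0.016 m and distance of cartridge_centre from where it was at the start of the episode below 0.01 m), for 0.02 s.
2. the rod, inside the bore and against the cartridge, has pushed it part of the way down (z of rod_nose in the frame of column between -0.13 and -0.01 m and x of rod_nose in the frame of column between -0.016 and 0.016 m and y of rod_nose in the frame of column between -0.016 and 0.016 m and distance between rod_nose and cartridge_tail below 0.016 m and distance of cartridge_centre from where it was at the start of the episode above 0.02 m and z of cartridge_centre in the frame of column below -0.08 m), for 0.05 s.
At the end, for the whole second after the job is handed in: The cartridge lies at rest inside the catch tray (its centre over the tray floor and less than 40 mm above it) and the drift rod stands still and released in the bore, its collar within 6 mm of the upper mouth (x of cartridge_centre in the frame of tray_floor between -0.098 and 0.098 m and y of cartridge_centre in the frame of tray_floor between -0.083 and 0.083 m and z of cartridge_centre in the frame of tray_floor between 0.005 and 0.04 m and z of rod_collar in the frame of column below 0.006 m and angle between the z axis of rod_grip and the z axis of column, either way round below 0.2 rad and distance between rod_collar and column below 0.014 m and linear speed of cartridge below 0.03 m/s and linear speed of rod below 0.02 m/s); the robot touches nothing.
It fails at once if the tamper is moved more than 40 mm (distance of tamper from where it was at the start of the episode above 0.04 m).
It fails at once if the vial, flask, amber bottle or onion is moved more than 40 mm (distance of any of vial, flask, amber, onion from where it was at the start of the episode above 0.04 m).
It also fails if it takes over 50 s, if anything falls off the work surface, if the arm or the gripper's body presses on something with over 40 N, if the wrist force passes 120 N, or if a joint passes its speed limit or range.

ROBOT

A 7-joint arm with a two-finger parallel gripper is mounted at the origin on the work surface. World frame = base frame: x ahead of the robot, y to its left, z up, the work surface at z = 0. Lengths are in m, angles in degrees, forces in N, time in s.
With the tool pointing down it reaches from about 0.4 to 0.9 m from the base axis. Payload 5.6 kg.
Tool frame: the origin (TCP) lies midway between the tips of the shut fingers; the grasp point (between the pads) lies 19 mm behind it; z points along the fingers, y is the line along which they close (so a half turn about z gives the same grasp; the last joint's range is limited). The gripper opens to 92 mm and grips with 3 to 60 N. Pads are 20 mm wide; open, the fingers measure 128 mm over their backs; the gripper's body (75 mm by 189 mm) begins 69 mm behind the grasp point.
Start: joints at [70.187, 26.786, -0.665, 91.828, 0.344, 61.387, -3.226], TCP at [0.194, -0.62, 0.215] pointing down, gripper open.
Joint ranges: [-144.91, 144.91], [-17.63, 115.5], [-89.93, 88.59], [15.96, 139.68], [-74.01, 254.01], [8.47, 105.57], [-167.45, 167.45]. Speed limits (degrees/s): [147.25, 147.25, 180, 180, 180, 180, 180].

INTERFACE

Orientations are given as a 3x3 rotation matrix whose columns are the frame's x, y, z axes.
In Python, from plant import ctrl gives the robot as it stands.
- The arm moves only by the shell command python3 -m crank 'ROWS' [FORCE]. ROWS is JSON, a list of rows, each an object of numbers: "dx", "dy", "dz": the shift along the tool's x, y, z in m; "rx", "ry", "rz": the turn, a rotation vector about the tool's x, y, z in rad; "hand": the finger opening in m, from 0 to 0.0919. A call has 1 to 20 rows; each row is the pose to reach, as a shift and turn from the pose commanded when the call began, along the tool's axes at that moment; what a row does not reach only later rows make up. A row lasts 1/12 s, in which the tool goes at most 41.7 mm and 7.16 degrees, less where a joint would pass 70% of its speed; a pose out of reach is approached as far as the arm can. A call with a gripper value outside its range is refused whole. The fingers move at their own pace and stop on an object; FORCE is the grip in N (left out, the last holds). Time passes only in rows, so rows that repeat a pose let the fingers close. It gives the time, the measured TCP pose, the force, the opening and the grip force at its end, in the units of the state.
- ctrl.sense(): the state, without advancing time (a new reading comes with each control period).
- ctrl.read_camera(name): name is "side" or "top"; returns a dict with "frame" (400x640x3 uint8, red, green, blue), "fx", "fy", "cx", "cy" (pixels), "R" (3x3) and "t" (3): a world point X has camera coordinates R X + t. Camera axes: x right, y down, z forward; pixel columns grow to the right and rows downward; lengths in m; the calibration is good to about 2 mm. A picture is of the moment at which its call begins. There is no depth.
- ctrl.job_done(): hands the job in; it is judged then, once.
The state is a dict: "time_s": time; "q": joint angles; "qd": joint speeds; "joint_efforts": joint torques, N m; "ee_pos": TCP position; "tcp_rot": TCP orientation; "contact_force": force on the tool from outside, world axes, zero at the start; "wrist_torque": the same for the moment, N m; "gripper_width": opening from 0.0 (shut) to 1.0 (fully open); "grasp_force": force on a finger pad.
Only numpy, scipy, OpenCV 4.12 (cv2) and the standard library are available. Lean on these libraries where they do the work, as an engineer would, in place of code of your own. Each camera call takes 0.05 s, during which the arm holds its last target. There are 200 camera calls.

## Working session

There is one attempt and no reset: what is moved stays moved. The work goes in short steps, Python scripts to look and compute and a shell command to move; the robot and the scene stay as the last step left them, time stands still between calls to the robot, and variables do not carry over. Pictures are saved under pics/ and viewed, at most 10 in all, crops included, and the job is handed in when it is done.

```bash
ls; mkdir -p pics; python3 - <<'E'
from plant import ctrl
import cv2,numpy as np
s=ctrl.sense();print(s['ee_pos'],np.round(s['tcp_rot'],3).tolist(),s['gripper_width'],s['time_s'])
for n in('side','top'):
    c=ctrl.read_camera(n);cv2.imwrite(f'pics/{n}0.png',c['frame'][:,:,::-1])
    print(n,c['fx'],c['fy'],c['cx'],c['cy'],np.round(c['R'],4).tolist(),np.round(c['t'],4).tolist(), (-np.array(c['R']).T@c['t']).round(3))
E
```

```text
pics
[ 0.19358385 -0.61988382  0.21364788] [[0.955, 0.298, -0.001], [0.298, -0.955, 0.002], [-0.0, -0.002, -1.0]] 1.0016698069509087 0.0
side 442.0419224970956 442.0419224970956 324.1718589720908 202.19295281441674 [[0.97, -0.2423, -0.0208], [-0.1612, -0.5766, -0.801], [0.1821, 0.7803, -0.5983]] [-0.5766, 0.1914, 1.106] [ 0.389 -0.892  0.803]
top 389.21322128713217 389.21322128713217 325.6259458115014 202.63009493788638 [[-0.0132, -0.9998, 0.0146], [-0.9925, 0.0113, -0.1216], [0.1214, -0.0161, -0.9925]] [-0.0014, 0.5727, 1.1051] [0.434 0.01  1.166]
```

View pics/side0.png

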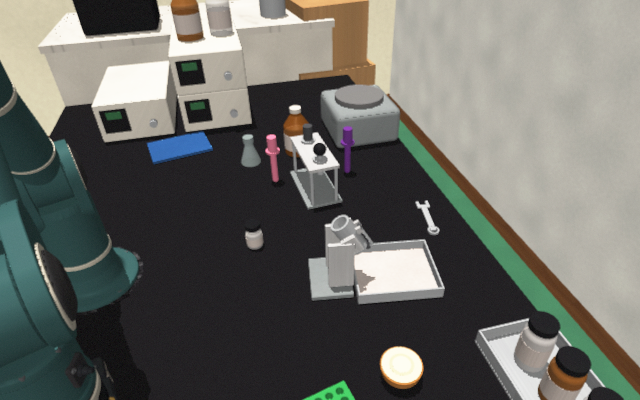

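View pics/top0.png

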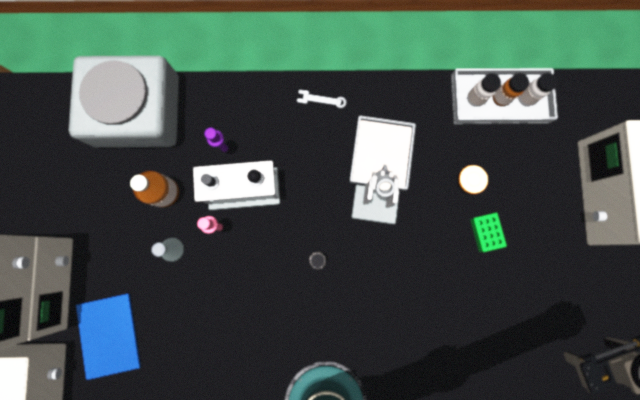

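Side view: the rack is at about (315,165). Its dark cylinder handle is at (307,132) and the black ball is the tamper at (320,149). The pink rod (272,145) and purple rod (347,135) stand outside the rack and are decoys. Column mouth is at about (342,222) in side and (385,187) in top. Next is an enlarged crop of both.

```bash
python3 - <<'E'
import cv2,numpy as np
s=cv2.imread('pics/side0.png');t=cv2.imread('pics/top0.png')
f=lambda im,x,y,w,h:cv2.resize(im[y:y+h,x:x+w],(400,300),interpolation=cv2.INTER_CUBIC)
a=np.vstack([np.hstack([f(s,270,110,100,75),f(s,300,205,100,75)]),np.hstack([f(t,185,150,100,75),f(t,340,155,100,75)])])
cv2.imwrite('pics/crop1.png',a)
E
```

```text
(no output)
```

View pics/crop1.png

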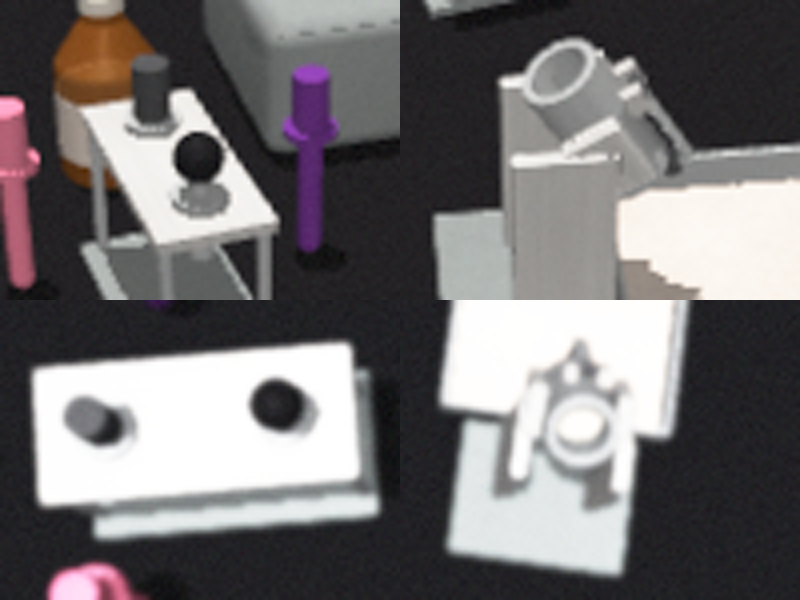

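```bash
cat > h.py <<'E'
import numpy as np
from scipy.optimize import least_squares
C={}
def cam(n,fx,cx,cy,R,t): C[n]=(fx,cx,cy,np.array(R),np.array(t))
cam('side',442.0419,324.1719,202.193,[[0.97,-0.2423,-0.0208],[-0.1612,-0.5766,-0.801],[0.1821,0.7803,-0.5983]],[-0.5766,0.1914,1.106])
cam('top',389.2132,325.6259,202.6301,[[-0.0132,-0.9998,0.0146],[-0.9925,0.0113,-0.1216],[0.1214,-0.0161,-0.9925]],[-0.0014,0.5727,1.1051])
def proj(n,X):
    f,cx,cy,R,t=C[n];p=R@np.asarray(X)+t;return np.array([cx+f*p[0]/p[2],cy+f*p[1]/p[2]])
def onz(n,u,v,z):
    f,cx,cy,R,t=C[n];d=R.T@[(u-cx)/f,(v-cy)/f,1];o=-R.T@t;return o+d*(z-o[2])/d[2]
def tri(a,b):
    r=least_squares(lambda X:np.r_[proj('side',X)-a,proj('top',X)-b],[.6,0,.15]);return r.x,r.fun
E
python3 - <<'E'
from h import *
np.set_printoptions(precision=4,suppress=True)
print('handle top s,t @.189',onz('side',307.5,125.2,.189),onz('top',206.3,178.7,.189),tri([307.5,125.2],[206.3,178.7]))
print('mouth s,t @.178',onz('side',340.2,223,.178),onz('top',385.3,186.8,.178),tri([340.2,223],[385.3,186.8]))
cr=lambda X,Y,x0,y0:(x0+X/4-.375,y0+Y/4-.375)
P=[onz('top',*cr(x,y-300,185,150),.135) for x,y in((33,370),(352,343),(362,478),(40,506))]
P=np.array(P);c=P.mean(0);print('rack',P,c)
d=(P[0]-P[1]+P[3]-P[2]);d/=np.linalg.norm(d);print('yaw y axis',np.degrees(np.arctan2(d[1],d[0])),'holes',c+.06*d,c-.06*d)
B=[onz('top',*cr(x-400,y-300,340,155),.005) for x,y in((470,415),(447,550),(622,575),(635,440))]
for i,j in((1,0),(2,3)): e=B[i]-B[j];print('stand x',np.degrees(np.arctan2(-e[1],-e[0])))
e=B[1]-B[2];print('stand y',np.degrees(np.arctan2(e[1],e[0])))
T=[onz('top',u,v,.035) for u,v in((358.5,117),(415,124),(350.5,182.5),(408.5,189))]
for a,b in((0,2),(1,3)):e=T[a]-T[b];print('tray x',np.degrees(np.arctan2(e[1],e[0])))
e=T[0]-T[1];print('tray y',np.degrees(np.arctan2(e[1],e[0])))
print('vial',onz('top',317,261,.075),'amber',onz('top',138,184,.17), 'flask',onz('top',160,250,.1),'onion',onz('top',473,180,.02))
print('pink',onz('top',207,224,.15),'purple',onz('top',213,135,.15))
E
```

```text
handle top s,t @.189 [0.6215 0.3007 0.189 ] [0.6184 0.2961 0.189 ] (array([0.619 , 0.2953, 0.1916]), array([-0.4652,  0.1034,  0.0402, -0.3974]))
mouth s,t @.178 [ 0.5946 -0.1617  0.178 ] [ 0.5945 -0.1605  0.178 ] (array([ 0.5948, -0.1607,  0.1771]), array([-0.0369,  0.0088,  0.0049, -0.0437]))
rack [[0.6606 0.3486 0.135 ]
 [0.677  0.1348 0.135 ]
 [0.5848 0.1278 0.135 ]
 [0.5684 0.3414 0.135 ]] [0.6227 0.2382 0.135 ]
yaw y axis 94.39675585690989 holes [0.6181 0.298  0.135 ] [0.6273 0.1783 0.135 ]
stand x -10.852102076783467
stand x -7.497595780471571
stand y 81.15928955703538
tray x -8.067609275788575
tray x -7.885416620797957
tray y 82.22416510726093
vial [0.4049 0.0183 0.075 ] amber [0.61   0.4765 0.17  ] flask [0.4408 0.4421 0.1   ] onion [ 0.6379 -0.4526  0.02  ]
pink [0.5061 0.3029 0.15  ] purple [0.7444 0.2925 0.15  ]
```

The mouth measures the same from both cameras: (0.595,-0.161,0.178), column yaw about -8°. The rod at (0.619,0.298) fits the rack hole at +60 mm, and the enlarged crop shows a plain dark grey cylinder on a collar there. I'll lift, turn the tool so its x lies along the column's heading, and go above the rod.

```bash
python3 -m crank '[{"dz":-0.04},{"dz":-0.08},{"dz":-0.12},{"dz":-0.14,"dx":0.02,"dy":-0.02,"rz":0.1},{"dz":-0.14,"dx":0.34,"dy":-0.375,"rz":0.442},{"dz":-0.14,"dx":0.34,"dy":-0.375,"rz":0.442},{"dz":-0.14,"dx":0.34,"dy":-0.375,"rz":0.442},{"dz":-0.14,"dx":0.34,"dy":-0.375,"rz":0.442},{"dz":-0.14,"dx":0.34,"dy":-0.375,"rz":0.442},{"dz":-0.14,"dx":0.34,"dy":-0.375,"rz":0.442},{"dz":-0.14,"dx":0.34,"dy":-0.375,"rz":0.442},{"dz":-0.14,"dx":0.34,"dy":-0.375,"rz":0.442},{"dz":-0.14,"dx":0.34,"dy":-0.375,"rz":0.442},{"dz":-0.14,"dx":0.34,"dy":-0.375,"rz":0.442},{"dz":-0.14,"dx":0.34,"dy":-0.375,"rz":0.442},{"dz":-0.14,"dx":0.34,"dy":-0.375,"rz":0.442},{"dz":-0.14,"dx":0.34,"dy":-0.375,"rz":0.442},{"dz":-0.14,"dx":0.34,"dy":-0.375,"rz":0.442},{"dz":-0.14,"dx":0.34,"dy":-0.375,"rz":0.442},{"dz":-0.14,"dx":0.34,"dy":-0.375,"rz":0.442}]'
cat >> h.py <<'E'
from scipy.spatial.transform import Rotation as Ro
def need(P,Z=None):
    "shift/turn in tool axes to reach TCP P with tool z = Z, tool x heading -8 deg"
    from plant import ctrl
    s=ctrl.sense();R=np.array(s['tcp_rot']);np.set_printoptions(precision=4,suppress=True)
    th=0 if Z is None else Z
    G=Ro.from_euler('z',-8,degrees=True)*Ro.from_matrix(np.diag([1.,-1,-1]))*Ro.from_euler('y',th,degrees=True)
    print('t',s['time_s'],'pos',np.array(s['ee_pos']),'q',np.array(s['q']),'F',np.array(s['contact_force']),'w',s['gripper_width'],s['grasp_force'])
    print('shift',R.T@(np.array(P)-s['ee_pos']),'turn',(Ro.from_matrix(R).inv()*G).as_rotvec())
E
python3 -c "
from h import *
need([.619,.298,.35])"
```

```text
t 0.1 pos [ 0.1936 -0.62    0.2137] q [70.1871 26.8312 -0.664  91.8749  0.3448 61.3876 -3.2261] F [-0.2251  0.1909 -0.1202] w 1.000643772336491 0.0
shift [ 0.6797 -0.7496 -0.1352] turn [-0.0015  0.0005  0.4424]validation failed for argument at $[0]...
```

```bash
python3 -m crank '[{"dx":0,"dy":0,"dz":-0.04,"rx":0,"ry":0,"rz":0,"hand":0.0919},{"dx":0,"dy":0,"dz":-0.08,"rx":0,"ry":0,"rz":0,"hand":0.0919},{"dx":0,"dy":0,"dz":-0.12,"rx":0,"ry":0,"rz":0.1,"hand":0.0919},{"dx":0.34,"dy":-0.375,"dz":-0.14,"rx":0,"ry":0,"rz":0.442,"hand":0.0919},{"dx":0.34,"dy":-0.375,"dz":-0.14,"rx":0,"ry":0,"rz":0.442,"hand":0.0919},{"dx":0.34,"dy":-0.375,"dz":-0.14,"rx":0,"ry":0,"rz":0.442,"hand":0.0919},{"dx":0.34,"dy":-0.375,"dz":-0.14,"rx":0,"ry":0,"rz":0.442,"hand":0.0919},{"dx":0.34,"dy":-0.375,"dz":-0.14,"rx":0,"ry":0,"rz":0.442,"hand":0.0919},{"dx":0.34,"dy":-0.375,"dz":-0.14,"rx":0,"ry":0,"rz":0.442,"hand":0.0919},{"dx":0.34,"dy":-0.375,"dz":-0.14,"rx":0,"ry":0,"rz":0.442,"hand":0.0919},{"dx":0.34,"dy":-0.375,"dz":-0.14,"rx":0,"ry":0,"rz":0.442,"hand":0.0919},{"dx":0.34,"dy":-0.375,"dz":-0.14,"rx":0,"ry":0,"rz":0.442,"hand":0.0919},{"dx":0.34,"dy":-0.375,"dz":-0.14,"rx":0,"ry":0,"rz":0.442,"hand":0.0919},{"dx":0.34,"dy":-0.375,"dz":-0.14,"rx":0,"ry":0,"rz":0.442,"hand":0.0919},{"dx":0.34,"dy":-0.375,"dz":-0.14,"rx":0,"ry":0,"rz":0.442,"hand":0.0919},{"dx":0.34,"dy":-0.375,"dz":-0.14,"rx":0,"ry":0,"rz":0.442,"hand":0.0919}]'
python3 -c "
from h import *
need([.619,.298,.35])"
```

```text
time_s: 1.43
ee_pos: [0.4088, -0.1542, 0.355]
tcp_rot: [[0.992, -0.129, 0.002], [-0.129, -0.992, 0.002], [0.001, -0.002, -1.0]]
contact_force: [0.1, 0.2, -0.1]
gripper_width: 0.998
grasp_force: 0.0
t 1.4333 pos [ 0.4088 -0.1542  0.355 ] q [ 36.7293  -0.6145 -19.9665 108.0282  -0.3331  72.4905 -80.5283] F [ 0.0733  0.1796 -0.1075] w 0.9980722379127523 0.0
shift [ 0.1502 -0.4755  0.006 ] turn [-0.0017 -0.0013  0.0106]
```

```bash
python3 -m crank '[{"dx":0.15,"dy":-0.475,"dz":0.005,"rx":0,"ry":0,"rz":0.01,"hand":0.0919},{"dx":0.15,"dy":-0.475,"dz":0.005,"rx":0,"ry":0,"rz":0.01,"hand":0.0919},{"dx":0.15,"dy":-0.475,"dz":0.005,"rx":0,"ry":0,"rz":0.01,"hand":0.0919},{"dx":0.15,"dy":-0.475,"dz":0.005,"rx":0,"ry":0,"rz":0.01,"hand":0.0919},{"dx":0.15,"dy":-0.475,"dz":0.005,"rx":0,"ry":0,"rz":0.01,"hand":0.0919},{"dx":0.15,"dy":-0.475,"dz":0.005,"rx":0,"ry":0,"rz":0.01,"hand":0.0919},{"dx":0.15,"dy":-0.475,"dz":0.005,"rx":0,"ry":0,"rz":0.01,"hand":0.0919},{"dx":0.15,"dy":-0.475,"dz":0.005,"rx":0,"ry":0,"rz":0.01,"hand":0.0919},{"dx":0.15,"dy":-0.475,"dz":0.005,"rx":0,"ry":0,"rz":0.01,"hand":0.0919},{"dx":0.15,"dy":-0.475,"dz":0.005,"rx":0,"ry":0,"rz":0.01,"hand":0.0919},{"dx":0.15,"dy":-0.475,"dz":0.005,"rx":0,"ry":0,"rz":0.01,"hand":0.0919},{"dx":0.15,"dy":-0.475,"dz":0.005,"rx":0,"ry":0,"rz":0.01,"hand":0.0919},{"dx":0.15,"dy":-0.475,"dz":0.005,"rx":0,"ry":0,"rz":0.01,"hand":0.0919},{"dx":0.15,"dy":-0.475,"dz":0.005,"rx":0,"ry":0,"rz":0.01,"hand":0.0919},{"dx":0.15,"dy":-0.475,"dz":0.005,"rx":0,"ry":0,"rz":0.01,"hand":0.0919},{"dx":0.15,"dy":-0.475,"dz":0.005,"rx":0,"ry":0,"rz":0.01,"hand":0.0919}]'
python3 -c "
from h import *
need([.619,.298,.148])"
```

```text
time_s: 2.77
ee_pos: [0.6213, 0.2866, 0.3496]
tcp_rot: [[0.989, -0.151, 0.0], [-0.151, -0.989, -0.001], [0.0, 0.001, -1.0]]
contact_force: [-0.2, 0.3, -0.4]
gripper_width: 1.0
grasp_force: 0.0
t 2.7667 pos [0.6213 0.2866 0.3496] q [  -5.3441   29.5496  -34.8227   74.9812   16.656    80.5039 -138.0246] F [-0.1721  0.3203 -0.3568] w 1.000019533043897 0.0
shift [-0.0041 -0.0111  0.2016] turn [ 0.0012 -0.0004 -0.0116]
```

```bash
python3 -m crank '[{"dx":0,"dy":0,"dz":0.04,"rx":0,"ry":0,"rz":0,"hand":0.0919},{"dx":0,"dy":0,"dz":0.08,"rx":0,"ry":0,"rz":0,"hand":0.0919},{"dx":0,"dy":0,"dz":0.1,"rx":0,"ry":0,"rz":0,"hand":0.0919},{"dx":0,"dy":0,"dz":0.1,"rx":0,"ry":0,"rz":0,"hand":0.0919},{"dx":0,"dy":0,"dz":0.1,"rx":0,"ry":0,"rz":0,"hand":0.0919}]'
python3 -c "
from h import *
need([.619,.298,.148])"
```

```text
time_s: 3.18
ee_pos: [0.6213, 0.2865, 0.2498]
tcp_rot: [[0.989, -0.151, -0.0], [-0.151, -0.989, -0.001], [-0.0, 0.001, -1.0]]
contact_force: [0.2, 0.6, 0.4]
gripper_width: 1.0
grasp_force: 0.0
t 3.1833 pos [0.6213 0.2865 0.2498] q [  -5.314    33.0335  -33.8202   82.6411   18.8689   70.0775 -139.9685] F [0.1646 0.6113 0.4237] w 0.999743800724389 0.0
shift [-0.0039 -0.0111  0.1018] turn [ 0.0012  0.0003 -0.0117]
```

```bash
python3 -m crank '[{"dx":-0.004,"dy":-0.011,"dz":0.01,"rx":0,"ry":0,"rz":-0.01,"hand":0.0919},{"dx":-0.004,"dy":-0.011,"dz":0.04,"rx":0,"ry":0,"rz":-0.01,"hand":0.0919},{"dx":-0.004,"dy":-0.011,"dz":0.07,"rx":0,"ry":0,"rz":-0.01,"hand":0.0919},{"dx":-0.004,"dy":-0.011,"dz":0.09,"rx":0,"ry":0,"rz":-0.01,"hand":0.0919},{"dx":-0.004,"dy":-0.011,"dz":0.101,"rx":0,"ry":0,"rz":-0.01,"hand":0.0919},{"dx":-0.004,"dy":-0.011,"dz":0.101,"rx":0,"ry":0,"rz":-0.01,"hand":0.0919},{"dx":-0.004,"dy":-0.011,"dz":0.101,"rx":0,"ry":0,"rz":-0.01,"hand":0.0919}]'
python3 - <<'E'
from h import *
need([.619,.298,.148])
from plant import ctrl
import cv2
a=ctrl.read_camera('side')['frame'][90:190,250:383,::-1];b=ctrl.read_camera('top')['frame'][130:230,150:283,::-1]
cv2.imwrite('pics/grasp.png',np.hstack([cv2.resize(i,(400,300),interpolation=cv2.INTER_CUBIC) for i in(a,b)]))
E
```

```text
time_s: 3.77
ee_pos: [0.6193, 0.3009, 0.15]
tcp_rot: [[0.99, -0.139, 0.002], [-0.139, -0.99, 0.001], [0.001, -0.002, -1.0]]
contact_force: [0.1, 0.1, 0.4]
gripper_width: 0.998
grasp_force: 0.0
t 3.7667 pos [0.6193 0.3009 0.15  ] q [  -7.4449   38.5016  -32.0552   87.3877   22.3128   60.447  -142.917 ] F [0.1471 0.0548 0.4047] w 0.9981555931372019 0.0
shift [0.0001 0.0029 0.002 ] turn [-0.0015 -0.0015  0.0006]
```

View pics/grasp.png

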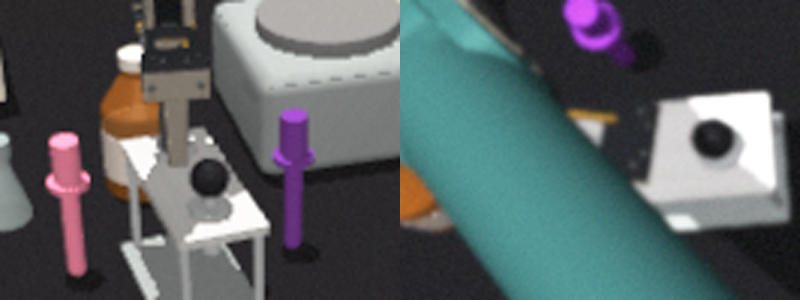

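The crop shows the fingers straddling the handle with the collar just below the fingertip at about (180,165), clear of the tamper ball at (210,178). Closing the grip.

```bash
python3 -m crank '[{"dx":0,"dy":0.002,"dz":0.001,"rx":0,"ry":0,"rz":0,"hand":0.02},{"dx":0,"dy":0.002,"dz":0.001,"rx":0,"ry":0,"rz":0,"hand":0.02},{"dx":0,"dy":0.002,"dz":0.001,"rx":0,"ry":0,"rz":0,"hand":0.02},{"dx":0,"dy":0.002,"dz":0.001,"rx":0,"ry":0,"rz":0,"hand":0.02},{"dx":0,"dy":0.002,"dz":0.001,"rx":0,"ry":0,"rz":0,"hand":0.02},{"dx":0,"dy":0.002,"dz":0.001,"rx":0,"ry":0,"rz":0,"hand":0.02},{"dx":0,"dy":0.002,"dz":0.001,"rx":0,"ry":0,"rz":0,"hand":0.02},{"dx":0,"dy":0.002,"dz":0.001,"rx":0,"ry":0,"rz":0,"hand":0.02},{"dx":0,"dy":0.002,"dz":0.001,"rx":0,"ry":0,"rz":0,"hand":0.02},{"dx":0,"dy":0.002,"dz":0.001,"rx":0,"ry":0,"rz":0,"hand":0.02}]' 50
```

```text
time_s: 4.7
ee_pos: [0.6184, 0.2982, 0.1475]
tcp_rot: [[0.99, -0.139, 0.0], [-0.139, -0.99, 0.0], [0.0, -0.0, -1.0]]
contact_force: [0.8, 0.3, 0.8]
gripper_width: 0.318
grasp_force: 50.0
```

```bash
python3 -m crank '[{"dx":0,"dy":0,"dz":-0.01,"rx":0,"ry":0,"rz":0,"hand":0.02},{"dx":0,"dy":0,"dz":-0.03,"rx":0,"ry":0,"rz":0,"hand":0.02},{"dx":0,"dy":0,"dz":-0.06,"rx":0,"ry":0,"rz":0,"hand":0.02},{"dx":0,"dy":0,"dz":-0.09,"rx":0,"ry":0,"rz":0,"hand":0.02},{"dx":0,"dy":0,"dz":-0.12,"rx":0,"ry":0,"rz":0,"hand":0.02},{"dx":0,"dy":0,"dz":-0.15,"rx":0,"ry":0,"rz":0,"hand":0.02},{"dx":0,"dy":0,"dz":-0.18,"rx":0,"ry":0,"rz":0,"hand":0.02},{"dx":0,"dy":0,"dz":-0.2,"rx":0,"ry":0,"rz":0,"hand":0.02},{"dx":0,"dy":0,"dz":-0.21,"rx":0,"ry":0,"rz":0,"hand":0.02},{"dx":0,"dy":0,"dz":-0.21,"rx":0,"ry":0,"rz":0,"hand":0.02},{"dx":0,"dy":0,"dz":-0.21,"rx":0,"ry":0,"rz":0,"hand":0.02}]'
python3 - <<'E'
from h import *
# pre-insert: nose 30 mm above mouth; TCP = mouth + axis*(0.03+0.1205)
M=np.array([.595,-.161,.178]);h=np.array([np.cos(np.radians(-8)),np.sin(np.radians(-8)),0]);ax=-.5*h+[0,0,.866]
P=M+ax*.1605;print(P);need(P,30)
E
```

```text
time_s: 5.62
ee_pos: [0.6181, 0.2977, 0.3568]
tcp_rot: [[0.99, -0.139, -0.001], [-0.139, -0.99, -0.001], [-0.001, 0.001, -1.0]]
contact_force: [0.6, 0.7, -2.3]
gripper_width: 0.324
grasp_force: 50.0
[ 0.51553099 -0.14983136  0.316993  ]
t 5.6167 pos [0.6181 0.2977 0.3568] q [  -6.2853   29.6515  -35.096    73.9845   16.7196   81.4761 -138.2375] F [ 0.5983  0.6563 -2.3032] w 0.32448972780050583 49.99923527240753
shift [-0.0394  0.4574  0.0402] turn [0.0007 0.5243 0.0007]
```

```bash
python3 -m crank '[{"dx":-0.002,"dy":0.02,"dz":-0.01,"rx":0,"ry":0,"rz":0,"hand":0.02},{"dx":-0.005,"dy":0.05,"dz":-0.01,"rx":0,"ry":0,"rz":0,"hand":0.02},{"dx":-0.01,"dy":0.09,"dz":-0.01,"rx":0,"ry":0,"rz":0,"hand":0.02},{"dx":-0.015,"dy":0.13,"dz":-0.01,"rx":0,"ry":0,"rz":0,"hand":0.02},{"dx":-0.02,"dy":0.17,"dz":-0.01,"rx":0,"ry":0.04,"rz":0,"hand":0.02},{"dx":-0.025,"dy":0.21,"dz":-0.01,"rx":0,"ry":0.1,"rz":0,"hand":0.02},{"dx":-0.03,"dy":0.25,"dz":-0.01,"rx":0,"ry":0.16,"rz":0,"hand":0.02},{"dx":-0.033,"dy":0.29,"dz":-0.01,"rx":0,"ry":0.23,"rz":0,"hand":0.02},{"dx":-0.035,"dy":0.33,"dz":-0.01,"rx":0,"ry":0.3,"rz":0,"hand":0.02},{"dx":-0.037,"dy":0.37,"dz":-0.01,"rx":0,"ry":0.37,"rz":0,"hand":0.02},{"dx":-0.039,"dy":0.4,"dz":-0.01,"rx":0,"ry":0.44,"rz":0,"hand":0.02},{"dx":-0.039,"dy":0.43,"dz":-0.01,"rx":0,"ry":0.5,"rz":0,"hand":0.02},{"dx":-0.039,"dy":0.45,"dz":-0.01,"rx":0,"ry":0.524,"rz":0,"hand":0.02},{"dx":-0.039,"dy":0.457,"dz":0.01,"rx":0,"ry":0.524,"rz":0,"hand":0.02},{"dx":-0.039,"dy":0.457,"dz":0.03,"rx":0,"ry":0.524,"rz":0,"hand":0.02},{"dx":-0.039,"dy":0.457,"dz":0.04,"rx":0,"ry":0.524,"rz":0,"hand":0.02},{"dx":-0.039,"dy":0.457,"dz":0.04,"rx":0,"ry":0.524,"rz":0,"hand":0.02},{"dx":-0.039,"dy":0.457,"dz":0.04,"rx":0,"ry":0.524,"rz":0,"hand":0.02},{"dx":-0.039,"dy":0.457,"dz":0.04,"rx":0,"ry":0.524,"rz":0,"hand":0.02}]'
python3 - <<'E'
from h import *
need([.5155,-.1498,.317],30)
from plant import ctrl
import cv2
a=ctrl.read_camera('side')['frame'][150:250,280:413,::-1];b=ctrl.read_camera('top')['frame'][140:240,330:463,::-1]
cv2.imwrite('pics/pre.png',np.hstack([cv2.resize(i,(400,300),interpolation=cv2.INTER_CUBIC) for i in(a,b)]))
E
```

```text
time_s: 7.2
ee_pos: [0.5163, -0.1491, 0.3174]
tcp_rot: [[0.858, -0.139, 0.495], [-0.12, -0.99, -0.069], [0.5, -0.0, -0.866]]
contact_force: [-0.5, 0.3, -1.0]
gripper_width: 0.322
grasp_force: 50.0
t 7.2 pos [ 0.5163 -0.1491  0.3174] q [ 35.9147  -3.843  -20.0715 121.6951  -9.5303  32.4753 -75.7338] F [-0.4987  0.2753 -1.0224] w 0.3221333754735186 49.99936759471893
shift [-0.0008  0.0008 -0.    ] turn [-0.0004  0.0003  0.0004]
```

View pics/pre.png

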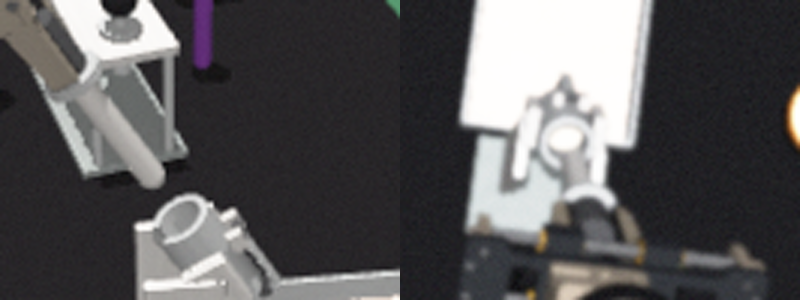

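The rod is held above the mouth, parallel to the bore. Nose is at side crop (152,178) and top crop (572,155). I'll check that against the expected projection.

```bash
python3 - <<'E'
from h import *
np.set_printoptions(precision=3,suppress=True)
M=np.array([.595,-.161,.178]);h=np.array([np.cos(np.radians(-8)),np.sin(np.radians(-8)),0]);ax=-.5*h+[0,0,.866]
for k in (.04,.09,.148,0,):
  X=M+ax*k;print(k,(proj('side',X)-[280,150])*3+1,(proj('top',X)-[330,140])*3+[401,1])
E
```

```text
0.04 [154.583 184.627] [571.882 157.688]
0.09 [118.573 138.922] [577.89  180.669]
0.148 [74.025 82.381] [585.657 210.384]
0 [181.928 219.335] [567.474 140.822]
```

Consistent within about 1 mm. Inserting to 20 mm depth, short of the cartridge tail.

```bash
python3 -m crank '[{"dx":-0.001,"dy":0.001,"dz":0.005,"rx":0,"ry":0,"rz":0,"hand":0.02},{"dx":-0.001,"dy":0.001,"dz":0.015,"rx":0,"ry":0,"rz":0,"hand":0.02},{"dx":-0.001,"dy":0.001,"dz":0.025,"rx":0,"ry":0,"rz":0,"hand":0.02},{"dx":-0.001,"dy":0.001,"dz":0.035,"rx":0,"ry":0,"rz":0,"hand":0.02},{"dx":-0.001,"dy":0.001,"dz":0.045,"rx":0,"ry":0,"rz":0,"hand":0.02},{"dx":-0.001,"dy":0.001,"dz":0.055,"rx":0,"ry":0,"rz":0,"hand":0.02},{"dx":-0.001,"dy":0.001,"dz":0.06,"rx":0,"ry":0,"rz":0,"hand":0.02},{"dx":-0.001,"dy":0.001,"dz":0.06,"rx":0,"ry":0,"rz":0,"hand":0.02}]'
python3 - <<'E'
from h import *
need([.5155+.4951*.06,-.1498-.0696*.06,.317-.866*.06],30)
from plant import ctrl
import cv2
a=ctrl.read_camera('side')['frame'][170:270,280:413,::-1];b=ctrl.read_camera('top')['frame'][140:240,330:463,::-1]
cv2.imwrite('pics/ins.png',np.hstack([cv2.resize(i,(400,300),interpolation=cv2.INTER_CUBIC) for i in(a,b)]))
E
```

```text
time_s: 7.97
ee_pos: [0.545, -0.1539, 0.2632]
tcp_rot: [[0.859, -0.138, 0.493], [-0.121, -0.99, -0.068], [0.498, -0.001, -0.867]]
contact_force: [0.4, 0.4, -2.6]
gripper_width: 0.314
grasp_force: 50.0
t 7.9667 pos [ 0.545  -0.1539  0.2632] q [ 34.6939   3.4979 -20.9726 122.5261  -4.4618  24.5687 -80.3143] F [ 0.4466  0.3562 -2.6067] w 0.3141324374946428 49.99932646751404
shift [ 0.0011 -0.     -0.0015] turn [-0.0014  0.0024  0.0001]
```

View pics/ins.png

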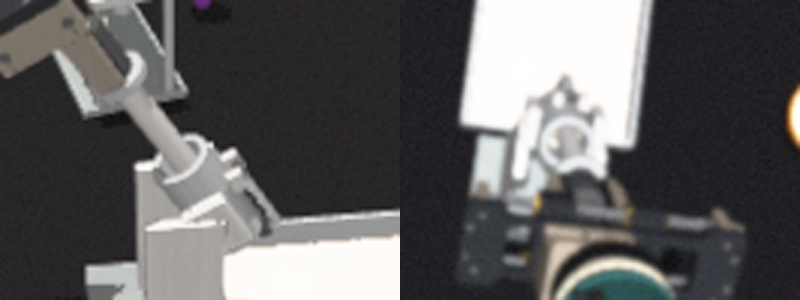

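Nose is inside the mouth at (185,160) in the side crop and centred in the top one. Pushing slowly.

```bash
python3 -m crank '[{"dx":0.001,"dy":0,"dz":0.004,"rx":0,"ry":0.002,"rz":0,"hand":0.02},{"dx":0.001,"dy":0,"dz":0.008,"rx":0,"ry":0.002,"rz":0,"hand":0.02},{"dx":0.001,"dy":0,"dz":0.012,"rx":0,"ry":0.002,"rz":0,"hand":0.02},{"dx":0.001,"dy":0,"dz":0.016,"rx":0,"ry":0.002,"rz":0,"hand":0.02},{"dx":0.001,"dy":0,"dz":0.02,"rx":0,"ry":0.002,"rz":0,"hand":0.02},{"dx":0.001,"dy":0,"dz":0.024,"rx":0,"ry":0.002,"rz":0,"hand":0.02},{"dx":0.001,"dy":0,"dz":0.028,"rx":0,"ry":0.002,"rz":0,"hand":0.02},{"dx":0.001,"dy":0,"dz":0.032,"rx":0,"ry":0.002,"rz":0,"hand":0.02},{"dx":0.001,"dy":0,"dz":0.036,"rx":0,"ry":0.002,"rz":0,"hand":0.02},{"dx":0.001,"dy":0,"dz":0.04,"rx":0,"ry":0.002,"rz":0,"hand":0.02},{"dx":0.001,"dy":0,"dz":0.04,"rx":0,"ry":0.002,"rz":0,"hand":0.02}]'
python3 - <<'E'
from h import *
M=np.array([.595,-.161,.178]);h=np.array([np.cos(np.radians(-8)),np.sin(np.radians(-8)),0]);ax=-.5*h+[0,0,.866]
need(M+ax*.0125,30)
E
```

```text
time_s: 8.98
ee_pos: [0.5654, -0.1569, 0.2297]
tcp_rot: [[0.858, -0.139, 0.495], [-0.12, -0.99, -0.069], [0.5, -0.0, -0.866]]
contact_force: [-0.1, 0.4, -1.7]
gripper_width: 0.318
grasp_force: 50.0
t 8.9833 pos [ 0.5654 -0.1569  0.2297] q [ 32.4645   8.3713 -19.9045 122.4689   0.1331  19.77   -84.5718] F [-0.0696  0.4081 -1.6769] w 0.31782414408857235 49.999335408210754
shift [ 0.0001 -0.0001  0.0472] turn [-0.0007 -0.      0.0003]
```

```bash
python3 -m crank '[{"dx":0,"dy":0,"dz":0.004,"rx":0,"ry":0,"rz":0,"hand":0.02},{"dx":0,"dy":0,"dz":0.008,"rx":0,"ry":0,"rz":0,"hand":0.02},{"dx":0,"dy":0,"dz":0.012,"rx":0,"ry":0,"rz":0,"hand":0.02},{"dx":0,"dy":0,"dz":0.016,"rx":0,"ry":0,"rz":0,"hand":0.02},{"dx":0,"dy":0,"dz":0.02,"rx":0,"ry":0,"rz":0,"hand":0.02},{"dx":0,"dy":0,"dz":0.024,"rx":0,"ry":0,"rz":0,"hand":0.02},{"dx":0,"dy":0,"dz":0.028,"rx":0,"ry":0,"rz":0,"hand":0.02},{"dx":0,"dy":0,"dz":0.032,"rx":0,"ry":0,"rz":0,"hand":0.02},{"dx":0,"dy":0,"dz":0.036,"rx":0,"ry":0,"rz":0,"hand":0.02},{"dx":0,"dy":0,"dz":0.04,"rx":0,"ry":0,"rz":0,"hand":0.02},{"dx":0,"dy":0,"dz":0.043,"rx":0,"ry":0,"rz":0,"hand":0.02},{"dx":0,"dy":0,"dz":0.043,"rx":0,"ry":0,"rz":0,"hand":0.02}]'
python3 - <<'E'
from h import *
M=np.array([.595,-.161,.178]);h=np.array([np.cos(np.radians(-8)),np.sin(np.radians(-8)),0]);ax=-.5*h+[0,0,.866]
need(M+ax*.0125,30)
from plant import ctrl
import cv2
a=ctrl.read_camera('side')['frame'][200:320,290:450,::-1];b=ctrl.read_camera('top')['frame'][100:220,310:470,::-1]
cv2.imwrite('pics/push.png',np.hstack([cv2.resize(i,(400,300),interpolation=cv2.INTER_CUBIC) for i in(a,b)]))
E
```

```text
time_s: 9.98
ee_pos: [0.5863, -0.1599, 0.1922]
tcp_rot: [[0.858, -0.139, 0.495], [-0.12, -0.99, -0.069], [0.5, -0.0, -0.866]]
contact_force: [-0.9, -0.4, -3.4]
gripper_width: 0.315
grasp_force: 50.0
t 9.9833 pos [ 0.5863 -0.1599  0.1922] q [ 28.7361  13.5732 -16.9003 122.0728   4.6982  15.0878 -88.8667] F [-0.9453 -0.431  -3.4492] w 0.3149609080744557 49.99899744987488
shift [ 0.0004 -0.0001  0.0042] turn [-0.0006  0.0006  0.0002]
```

View pics/push.png

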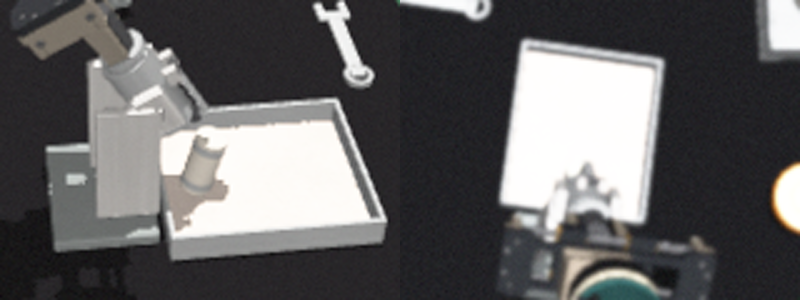

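The side crop shows the cartridge in the tray at (205,165), apparently out of the bore. The collar is almost on the mouth. Pushing home until the force rises.

```bash
python3 -m crank '[{"dx":0,"dy":0,"dz":0.001,"rx":0,"ry":0,"rz":0,"hand":0.02},{"dx":0,"dy":0,"dz":0.002,"rx":0,"ry":0,"rz":0,"hand":0.02},{"dx":0,"dy":0,"dz":0.003,"rx":0,"ry":0,"rz":0,"hand":0.02},{"dx":0,"dy":0,"dz":0.004,"rx":0,"ry":0,"rz":0,"hand":0.02},{"dx":0,"dy":0,"dz":0.004,"rx":0,"ry":0,"rz":0,"hand":0.02}]'
```

```text
time_s: 10.5
ee_pos: [0.5887, -0.1604, 0.1908]
tcp_rot: [[0.857, -0.139, 0.497], [-0.12, -0.99, -0.07], [0.502, 0.0, -0.865]]
contact_force: [-8.1, 2.5, 3.6]
gripper_width: 0.319
grasp_force: 50.0
```

```bash
python3 -m crank '[{"dx":0,"dy":0,"dz":0.001,"rx":0,"ry":0,"rz":0,"hand":0.02},{"dx":0,"dy":0,"dz":0.002,"rx":0,"ry":0,"rz":0,"hand":0.02},{"dx":0,"dy":0,"dz":0.002,"rx":0,"ry":0,"rz":0,"hand":0.02}]'
python3 - <<'E'
from h import *
M=np.array([.595,-.161,.178]);h=np.array([np.cos(np.radians(-8)),np.sin(np.radians(-8)),0]);ax=-.5*h+[0,0,.866]
need(M+ax*.0125,30)
from plant import ctrl
import cv2
a=ctrl.read_camera('side')['frame'][200:290,300:420,::-1]
cv2.imwrite('pics/seat.png',cv2.resize(a,(800,600),interpolation=cv2.INTER_CUBIC))
E
```

```text
time_s: 10.75
ee_pos: [0.5888, -0.1604, 0.1906]
tcp_rot: [[0.857, -0.139, 0.497], [-0.119, -0.99, -0.071], [0.502, 0.002, -0.865]]
contact_force: [-24.2, 5.8, 23.3]
gripper_width: 0.318
grasp_force: 50.0
t 10.75 pos [ 0.5888 -0.1604  0.1906] q [ 28.2061  13.8826 -16.4347 121.9804   5.1976  14.7136 -89.3641] F [-24.1812   5.8336  23.2832] w 0.31828723562994865 50.0163209438324
shift [-0.0009 -0.0003  0.0015] turn [ 0.0012 -0.0018  0.001 ]
```

View pics/seat.png

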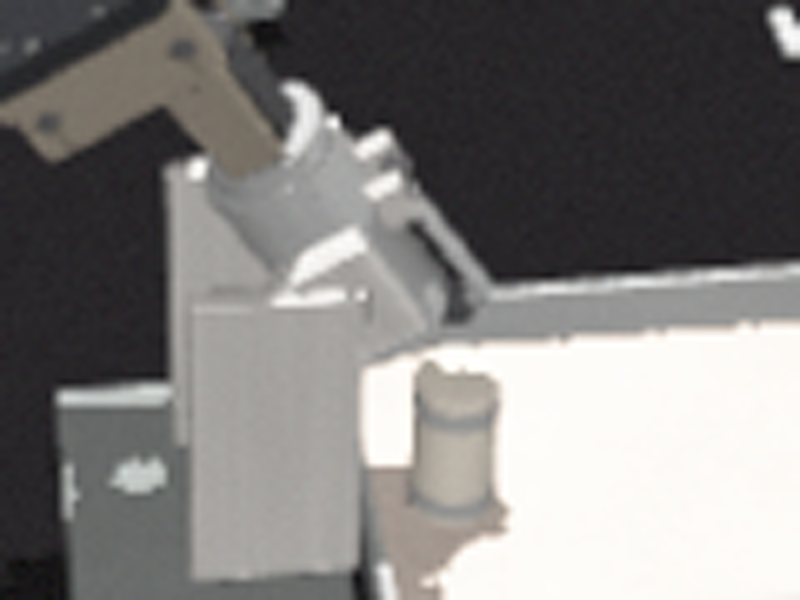

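The seat is firm: over 30 N along the axis with no movement. The collar sits on the mouth, and the cartridge stands on the tray floor at about (455,440). I'll relax the push, release and back out along the axis.

```bash
python3 -m crank '[{"dx":0,"dy":0,"dz":-0.002,"rx":0,"ry":0,"rz":0,"hand":0.02},{"dx":0,"dy":0,"dz":-0.002,"rx":0,"ry":0,"rz":0,"hand":0.02},{"dx":0,"dy":0,"dz":-0.002,"rx":0,"ry":0,"rz":0,"hand":0.05},{"dx":0,"dy":0,"dz":-0.002,"rx":0,"ry":0,"rz":0,"hand":0.07},{"dx":0,"dy":0,"dz":-0.002,"rx":0,"ry":0,"rz":0,"hand":0.07},{"dx":0,"dy":0,"dz":-0.002,"rx":0,"ry":0,"rz":0,"hand":0.07},{"dx":0,"dy":0,"dz":-0.002,"rx":0,"ry":0,"rz":0,"hand":0.07},{"dx":0,"dy":0,"dz":-0.002,"rx":0,"ry":0,"rz":0,"hand":0.07}]' 20
```

```text
time_s: 11.47
ee_pos: [0.5895, -0.1605, 0.1905]
tcp_rot: [[0.856, -0.139, 0.498], [-0.12, -0.99, -0.07], [0.503, 0.0, -0.865]]
contact_force: [0.3, -0.7, -0.9]
gripper_width: 0.737
grasp_force: 0.0
```

```bash
python3 -m crank '[{"dx":0,"dy":0,"dz":-0.01,"rx":0,"ry":0,"rz":0,"hand":0.07},{"dx":0,"dy":0,"dz":-0.025,"rx":0,"ry":0,"rz":0,"hand":0.07},{"dx":0,"dy":0,"dz":-0.045,"rx":0,"ry":0,"rz":0,"hand":0.07},{"dx":0,"dy":0,"dz":-0.07,"rx":0,"ry":0,"rz":0,"hand":0.07},{"dx":0,"dy":0,"dz":-0.1,"rx":0,"ry":0,"rz":0,"hand":0.07},{"dx":0,"dy":0,"dz":-0.12,"rx":0,"ry":0,"rz":0,"hand":0.07},{"dx":0,"dy":0,"dz":-0.13,"rx":0,"ry":0,"rz":0,"hand":0.07},{"dx":0,"dy":0,"dz":-0.13,"rx":0,"ry":0,"rz":0,"hand":0.07},{"dx":0,"dy":0,"dz":-0.13,"rx":0,"ry":0,"rz":0,"hand":0.07},{"dx":0,"dy":0,"dz":-0.13,"rx":0,"ry":0,"rz":0,"hand":0.07}]'
python3 - <<'E'
from plant import ctrl
import cv2,numpy as np
a=ctrl.read_camera('side')['frame'][180:300,290:450,::-1];b=ctrl.read_camera('top')['frame'][100:220,310:470,::-1]
cv2.imwrite('pics/end.png',np.hstack([cv2.resize(i,(400,300),interpolation=cv2.INTER_CUBIC) for i in(a,b)]))
E
```

```text
time_s: 12.3
ee_pos: [0.5243, -0.1512, 0.3016]
tcp_rot: [[0.857, -0.139, 0.496], [-0.12, -0.99, -0.069], [0.501, -0.0, -0.866]]
contact_force: [-0.1, 0.3, -0.1]
gripper_width: 0.757
grasp_force: 0.0
```

View pics/end.png

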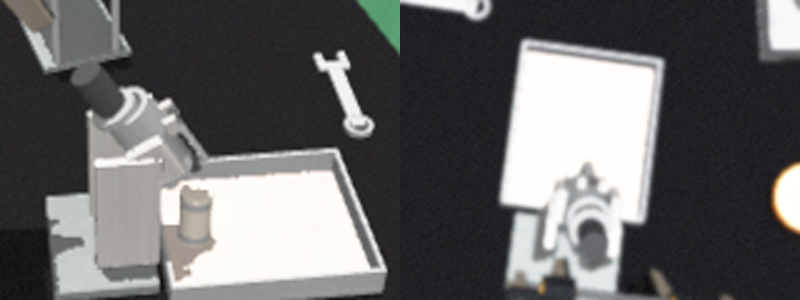

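The rod stands seated with its collar on the mouth at side crop (125,108). The cartridge rests on the tray floor at (196,218), unmoved since the last picture. Handing in.

```bash
python3 -c "
from plant import ctrl
print(ctrl.job_done())"
```

```text
the job is handed in; nothing more can be done
None
```

The job is handed in at about 12 s: the drift rod stands released in the bore with its collar on the upper mouth, and the cartridge is in the tray, standing upright rather than lying on its side (centre about 32 mm above the floor, within the 40 mm limit); no verdict was returned.

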